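Check a sketched width with sprung tweezers

ROBOT

A 7-joint arm with a two-finger parallel gripper is mounted at the origin on the work surface. World frame = base frame: x ahead of the robot, y to its left, z up, the work surface at z = 0. Lengths are in m, angles in degrees, forces in N, time in s.
With the tool pointing down it reaches from about 0.425 to 0.875 m from the base axis. Payload 4.7 kg.
Tool frame: the origin (TCP) lies on the centre line of the jaws, within the pads' length; the fingertips stand 8 mm ahead of it and the grasp point (between the pads) lies 11 mm behind it; z points along the fingers, y is the line along which they close (so a half turn about z gives the same grasp; the last joint's range is limited). The gripper opens to 85 mm and grips with 20 to 120 N. Pads are 22 mm wide; open, the fingers measure 114 mm over their backs; the gripper's body (76 mm by 85 mm) begins 54 mm behind the grasp point. The pads swing forward as they close: fully open they stand 13 mm farther back than shut.
Start: joints at [-71.786, 18.392, -4.016, 83.108, 1.295, 78.541, -3.26], TCP at [0.194, 0.62, 0.207] pointing down, gripper open.
Joint ranges: [-163.93, 163.93], [-17.29, 119.83], [-79.2, 71.16], [3.27, 140.29], [-89.18, 269.18], [5.43, 117.66], [-154.24, 154.24]. Speed limits (degrees/s): [147.25, 147.25, 180, 180, 180, 180, 180].

INTERFACE

Orientations are given as [roll, pitch, yaw] about the fixed x, y, z axes, in that order (R = Rz(yaw) Ry(pitch) Rx(roll)).
In Python, from cell import ctrl gives the robot as it stands.
- The arm moves only by the tool drive_tool, never from a script. Its argument "rows" is a list of rows, each an object with "slide": the shift along the tool's x, y, z scaled (see below), a list of three; "twist": the turn, a rotation vector about the tool's x, y, z scaled (see below), a list of three; "gripper": the gripper command: -1 is shut, 1 is fully open, values between are in proportion. A call has 1 to 5 rows; each row is the pose to reach, as a shift and turn from the pose commanded when the call began, along the tool's axes at that moment; what a row does not reach only later rows make up. The controller multiplies each number of a shift by 0.15 m and each number of a turn by 2 rad. A row lasts 1/10 s, in which the tool goes at most 50 mm and 8.59 degrees, less where a joint would pass 70% of its speed; a pose out of reach is approached as far as the arm can. A call with a number of a shift or a turn outside -1 to 1 is refused whole. A call with a gripper value outside its range is refused whole. The fingers move at their own pace and stop on an object; "grip_force" is the grip in N (left out, the last holds). Time passes only in rows, so rows that repeat a pose let the fingers close. It gives the time, the measured TCP pose, the force, the opening and the grip force at its end, in the units of the state.
- ctrl.observe(): the state, without advancing time (a new reading comes with each control period).
- ctrl.snapshot(name): name is "scene" or "top" or "wrist"; returns the picture (420x560x3 uint8, blue, green, red); there is no depth.
- ctrl.get_calibration(name): a dict with "intrinsics" (3x3 intrinsics, pixels), "k1" (the pictures are not rectified: a ray, as slopes to the right and down, at radius r is drawn at 1 + k1 r^2 times it, then the intrinsics apply), "R" (3x3) and "t" (3): a world point X has camera coordinates R X + t. Camera axes: x right, y down, z forward; pixel columns grow to the right and rows downward; lengths in m; the calibration is good to about 2 mm. A picture is of the moment at which its call begins: read the wrist's pose just before it. get_calibration takes no time and is no camera call; for the wrist camera it gives the pose at the moment of the call.
- ctrl.job_done(): hands the job in; it is judged then, once.
The state is a dict: "time_s": time; "q": joint angles; "dq": joint speeds; "effort": joint torques, N m; "eef_pos": TCP position; "ee_rot": TCP orientation; "contact_force": force on the tool from outside, world axes, zero at the start; "ft_torque": the same for the moment, N m; "finger_gap": finger opening in m; "finger_force": force on a finger pad.
Only numpy, scipy, OpenCV 4.12 (cv2) and the standard library are available. Lean on these libraries where they do the work, as an engineer would, in place of code of your own. Each camera call takes 0.05 s, during which the arm holds its last target. There are 200 camera calls.

TASK

Whichever clay piece is standing on the round cork mat (the squat pot or the slim bottle) is the one being drawn, and of the two study cards the one with that piece's sketch has its width marked by a pair of ticks. Pick up the sprung tweezers, squeeze them until their tips are as far apart as those two ticks, never pinching the tips shut, and hold them level with one tip over each tick, about 2 cm above the card and not touching it. Finish while still holding them there with the gap steady; do not put them down, and leave everything else where it is.

Things in the scene. Friction and masses are not known exactly. Their poses are not given: they have to be found in the camera images.
- tweezers: Steel sprung tweezers, 80 g, lying flat, arms side by side, 10 mm tall. Origin: on the underside, midway between the finger plates at rest. x points to the tips (60 mm ahead), y to the left arm, z up; the pivot is 105 mm behind the origin. Take them by the finger plates. The left arm is fixed in this frame and the right one turns, so in an even squeeze this frame yaws by up to 0.08 rad
- plate_left (a point): middle of the outer face of the left finger plate, 13 mm above the underside. Each plate is upright, 32 mm long, 5 mm thick and 26 mm tall. Width over both plates: 46 mm at rest, about 37 mm at a tip gap of 26 mm, 29.5 mm at a gap of 14 mm: 1 mm of squeeze closes the tips by about 1.6 mm. The outer faces are parallel at a gap of about 20 mm
- plate_right (a point): middle of the outer face of the right finger plate, as for the left
- tweezers_arm (a joint): angle by which the right arm is squeezed towards the left: 0 at rest (tip gap 40 mm); gap in mm is about 40 - 165 x angle (0.085 rad: 26 mm, 0.158 rad: 14 mm), end stop at 0.235 rad (tips practically shut). Sprung open: squeezing at the plates takes about 5 N to start, 9 N at a gap of 26 mm, 12 N at 14 mm; springs back if let go
- tip_left (a point): point of the left arm, centre of the 3 mm thick tip, on its underside. The tip gap is the distance between tip_left and tip_right
- tip_right (a point): point of the right arm, centre of the 3 mm thick tip, on its underside
- model_mat: round thin cork mat, 110 mm across, flat on the table; origin at its centre. One of the two clay pieces stands on it, the other stands beside it on the bare table, 13 cm or more away
- pot: squat terracotta pot, 52 mm wide, 42 mm tall, origin under its centre; leave it standing
- slim_bottle: slim terracotta bottle with a neck, 28 mm wide, 84 mm tall, origin under its centre; leave it standing
- pot_card: fixed white card 150 x 110 x 3 mm with the sketch of the squat pot (beyond the ticks) and two black ticks 26 mm apart. Origin: on the table midway between the ticks; x points from the ticks to the sketch (away from the robot, within 0.3 rad), y from the right to the left tick; the card runs from 55 mm behind the origin to 95 mm ahead
- bottle_card: like pot_card, with the sketch of the slim bottle and two black ticks 14 mm apart; same frame. The two cards change places from start to start
- pot_card_tick_left (a point): middle of the left tick (a line 14 x 2 mm along the card's x) on the pot's card, on the card's top, 3 mm above the table
- pot_card_tick_right (a point): middle of the right tick on the pot's card
- bottle_card_tick_left (a point): middle of the left tick on the slim bottle's card
- bottle_card_tick_right (a point): middle of the right tick on the slim bottle's card
- mug: white mug, 80 mm across, 85 mm tall, origin under its centre; leave it alone
- ink_jar: glass jar with a black cap, 48 mm across, 50 mm tall; leave it alone
- eraser: white eraser 45 x 24 x 12 mm lying on the table; leave it alone
- brush: paint brush with a wooden handle lying on the table; leave it alone
- charcoal_tin: flat dark tin 55 x 90 x 14 mm; leave it alone
- palette_plate: white plate 170 mm across with daubs of paint; leave it alone
There are look-alikes about, which are no part of the job. What is shaped like the tweezers but red is not meant.

How it is judged:
By the outcome, as a careful person would: the job done as asked, in the order asked, and still so for the second after the job is handed in, while the arm keeps its last pose, push and grip.
It also fails if it takes over 42 s, if anything falls off the work surface, if the arm or the gripper's body presses on something with over 40 N, if the wrist force passes 120 N, or if a joint passes its speed limit or range.

## Working session

There is one attempt and no reset: what is moved stays moved. The work goes in short steps, Python scripts to look and compute and a tool call to move; the robot and the scene stay as the last step left them, time stands still between calls to the robot, and variables do not carry over. Pictures are saved under pics/ and viewed, at most 10 in all, crops included, and the job is handed in when it is done.

Besides the shell and the picture viewer there is one more tool, called after ">>>" in YAML: its name, and indented under it one key for each argument. drive_tool: Moves the arm, as the interface text tells. Shifts and turns lie within -1 to 1; 1 stands for 0.15 m of shift or 2 rad of turn. Its arguments: {"type":"object","properties":{"rows":{"type":"array","items":{"type":"object","properties":{"slide":{"type":"array","items":{"type":"number"}},"twist":{"type":"array","items":{"type":"number"}},"gripper":{"type":"number"}}}},"grip_force":{"type":"number"}},"required":["rows"]}

```bash
mkdir -p pics
cat > h.py <<'E'
import numpy as np, cv2
from cell import ctrl
def cal(n):
    c=ctrl.get_calibration(n); return {k:np.array(v,float) for k,v in c.items() if k in("intrinsics","k1","R","t")}
def ray(c,uv):
    K=c["intrinsics"]; d=np.array([-0.0,0,0,0,0]); d[0]=float(c["k1"])
    p=cv2.undistortPoints(np.array(uv,float).reshape(-1,1,2),K,d).reshape(-1,2)
    D=np.c_[p,np.ones(len(p))]@c["R"]; return -c["R"].T@c["t"],D
def on(c,uv,z):
    o,D=ray(c,uv); return o+D*((z-o[2])/D[:,2])[:,None]
def proj(c,X):
    d=np.zeros(5); d[0]=float(c["k1"])
    return cv2.projectPoints(np.array(X,float).reshape(-1,1,3),cv2.Rodrigues(c["R"])[0],c["t"],c["intrinsics"],d)[0].reshape(-1,2)
E
python3 - <<'E'
from h import *
print(ctrl.observe())
for n in("scene","top"):
    cv2.imwrite(f"pics/{n}0.png",cv2.resize(ctrl.snapshot(n),None,fx=1.42,fy=1.42,interpolation=cv2.INTER_CUBIC))
    c=cal(n);print(n,-c["R"].T@c["t"],c["intrinsics"][0,0])
E
```

```text
{'time_s': 0.0, 'q': array([-71.78605836,  18.44023488,  -4.01433247,  83.17629685,
         1.29279643,  78.5414934 ,  -3.25834201]), 'dq': array([-0.00242221, -0.02693521,  0.00561538,  0.03611873, -0.08904293,
        0.10371004,  0.05444342]), 'effort': array([-8.49307935e-05, -4.93562043e+01, -3.82403266e-01, -3.14339983e+01,
        1.29833462e-02,  1.12830056e-02, -1.53917849e-06]), 'eef_pos': array([0.19431184, 0.61964571, 0.20609784]), 'ee_rot': array([-1.79887094e+02,  4.08050547e-03,  1.62595923e+02]), 'contact_force': array([-0.69752865, -0.59480189, -0.30556273]), 'ft_torque': array([-0.06054476,  0.03759991,  0.01004918]), 'finger_force': 0.0, 'finger_gap': 0.08559369835645214}
scene [ 0.9163509  -0.53557737  0.79245032] 407.0490717341442
top [ 0.25426636 -0.04323198  1.35234751] 498.7062800426408
```

View pics/scene0.png

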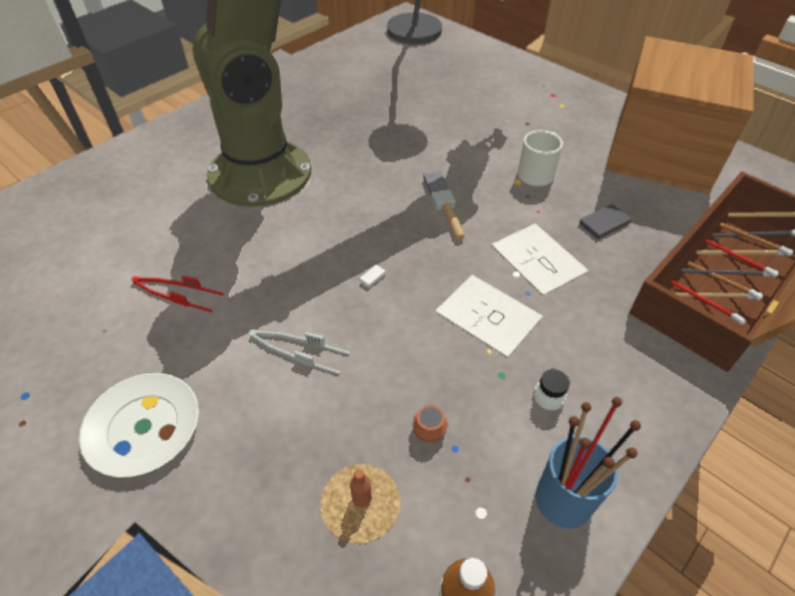

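View pics/top0.png

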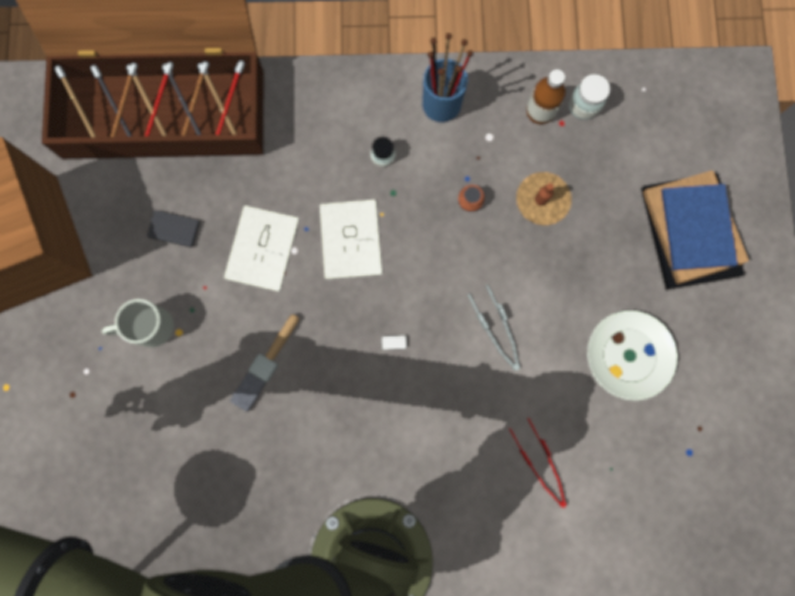

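The bottle stands on the mat (top view about (545,195)), so the bottle's card is the one to use. It is at about (262,248), with ticks near (258,256). The steel tweezers have their pivot at (516,366) and tips at (472,295) and (489,288). The red ones are a decoy.

Run:
```python
from h import *
c=cal("top"); s=1.42
f=lambda p,z:on(c,(np.array(p,float)+.5)/s-.5,z).round(4)
tw=f([[516,366],[472,295],[489,288],[484,323],[504,311]],.01)
print("tw",tw.tolist()); print("ticks",f([[258,256]],.003), "card",f([[245,206],[298,218],[278,291],[225,279]],.003).tolist())
m=(tw[1]+tw[2])/2; ax=m-tw[0]; print("yaw",np.degrees(np.arctan2(ax[1],ax[0])),np.linalg.norm(ax[:2]))
u=ax/np.linalg.norm(ax); print("plate mid",m-u*.06)
o=ctrl.observe(); w=cal("wrist"); cw=-w["R"].T@w["t"]
from scipy.spatial.transform import Rotation as R
Rt=R.from_euler("xyz",o["ee_rot"],degrees=True).as_matrix()
print("cam in tool",Rt.T@(cw-o["eef_pos"]),"axes in tool",(Rt.T@w["R"].T).round(2).tolist(),w["intrinsics"][0,0]);print(Rt.round(3))
```

```text
tw [[0.3438, -0.2815, 0.01], [0.4824, -0.2043, 0.01], [0.4952, -0.2377, 0.01], [0.4275, -0.2248, 0.01], [0.4496, -0.2643, 0.01]]
ticks [[0.5716 0.2085 0.003 ]] card [[0.6732, 0.2345, 0.003], [0.6462, 0.1304, 0.003], [0.5014, 0.1696, 0.003], [0.5277, 0.2719, 0.003]]
yaw 22.647916735034325 0.15711540344600208
plate mid [ 0.43342669 -0.24410404  0.01      ]
cam in tool [ 0.06761042  0.00038802 -0.16797379] axes in tool [[0.0, -0.96, -0.27], [1.0, 0.0, 0.0], [-0.0, -0.27, 0.96]] 351.65900594713935
[[-0.954  0.299 -0.   ]
 [ 0.299  0.954 -0.002]
 [-0.    -0.002 -1.   ]]
```

```bash
cat > plan.py <<'E'
# prints slide/twist numbers from the present pose through waypoints (x,y,z,yaw), tool pointing down
import sys,numpy as np
from h import ctrl
from scipy.spatial.transform import Rotation as R
def plan(W,cur=None):
    o=ctrl.observe()
    p=o["eef_pos"]; Q=R.from_euler("xyz",o["ee_rot"],degrees=True)
    for w in W:
        T=R.from_euler("xyz",[180,0,w[3]],degrees=True)
        s=Q.inv().apply(np.array(w[:3])-p)/.15; t=(Q.inv()*T).as_rotvec()/2
        s=s.round(3);t=t.round(3); print("slide",s.tolist(),"twist",t.tolist(),"mm",round(np.linalg.norm(s)*150),"deg",round(np.degrees(np.linalg.norm(t)*2)))
        p=p+Q.apply(s*.15); Q=Q*R.from_rotvec(t*2)
E
python3 - <<'E'
from plan import *
plan([[.27,.48,.23,145],[.37,.32,.25,115],[.45,.17,.25,85],[.47,.0,.25,55],[.46,-.14,.22,30],[.433,-.244,.16,22.6]])
E
```

```text
slide [-0.76, -0.738, -0.157] twist [-0.001, 0.0, 0.154] mm 161 deg 18
slide [-1.158, -0.49, -0.133] twist [0.0, 0.0, 0.261] mm 190 deg 30
slide [-1.132, 0.06, -0.0] twist [0.0, -0.0, 0.262] mm 170 deg 30
slide [-1.118, 0.231, -0.0] twist [0.0, -0.0, 0.262] mm 171 deg 30
slide [-0.803, 0.481, 0.2] twist [0.0, -0.0, 0.218] mm 144 deg 25
slide [-0.503, 0.51, 0.399] twist [0.0, -0.0, 0.065] mm 123 deg 7
```

Run:
```python
from plan import *
plan([[.27,.48,.23,145],[.35,.36,.25,120],[.42,.24,.25,95],[.46,.11,.25,75],[.47,-.03,.25,50],[.46,-.15,.22,30],[.433,-.244,.16,22.6]])
```

```text
slide [-0.76, -0.738, -0.157] twist [-0.001, 0.0, 0.154] mm 161 deg 18
slide [-0.896, -0.349, -0.133] twist [0.0, 0.0, 0.218] mm 146 deg 25
slide [-0.926, 0.005, -0.0] twist [0.0, 0.0, 0.218] mm 139 deg 25
slide [-0.887, 0.19, -0.0] twist [0.0, -0.0, 0.174] mm 136 deg 20
slide [-0.884, 0.305, -0.0] twist [0.0, -0.0, 0.219] mm 140 deg 25
slide [-0.655, 0.464, 0.2] twist [0.0, -0.0, 0.174] mm 124 deg 20
slide [-0.47, 0.453, 0.399] twist [0.0, -0.0, 0.065] mm 115 deg 7
```

>>> drive_tool:
  rows:
    - {"slide": [-0.76,-0.74,-0.16],"twist": [0,0,0.154],"gripper": 1}
    - {"slide": [-0.76,-0.74,-0.16],"twist": [0,0,0.154],"gripper": 1}
    - {"slide": [-0.76,-0.74,-0.16],"twist": [0,0,0.154],"gripper": 1}
    - {"slide": [-0.76,-0.74,-0.16],"twist": [0,0,0.154],"gripper": 1}
    - {"slide": [-0.76,-0.74,-0.16],"twist": [0,0,0.154],"gripper": 1}

```text
time_s: 0.6
eef_pos: [0.2719, 0.4786, 0.2318]
ee_rot: [179.9, 0.0, 144.7]
contact_force: [-0.4, 0.0, -0.5]
finger_gap: 0.0854
finger_force: 0.0
```

>>> drive_tool:
  rows:
    - {"slide": [-0.9,-0.35,-0.13],"twist": [0,0,0.218],"gripper": 1}
    - {"slide": [-0.9,-0.35,-0.13],"twist": [0,0,0.218],"gripper": 1}
    - {"slide": [-0.9,-0.35,-0.13],"twist": [0,0,0.218],"gripper": 1}
    - {"slide": [-0.9,-0.35,-0.13],"twist": [0,0,0.218],"gripper": 1}

```text
time_s: 1.0
eef_pos: [0.3545, 0.3559, 0.2516]
ee_rot: [179.9, 0.1, 119.4]
contact_force: [0.3, 0.0, -0.5]
finger_gap: 0.0853
finger_force: 0.0
```

>>> drive_tool:
  rows:
    - {"slide": [-0.92,0,0],"twist": [0,0,0.218],"gripper": 1}
    - {"slide": [-0.92,0,0],"twist": [0,0,0.218],"gripper": 1}
    - {"slide": [-0.92,0,0],"twist": [0,0,0.218],"gripper": 1}
    - {"slide": [-0.92,0,0],"twist": [0,0,0.218],"gripper": 1}

```text
time_s: 1.4
eef_pos: [0.4219, 0.2367, 0.2506]
ee_rot: [179.9, 0.1, 94.5]
contact_force: [-0.6, -0.9, 0.8]
finger_gap: 0.0855
finger_force: 0.0
```

Run:
```python
from h import *
c=cal("wrist"); im=ctrl.snapshot("wrist"); cv2.imwrite("pics/raw_card.png",im); np.savez("card.npz",**c)
u=proj(c,[[.572,.2085,.003]])[0]; print(u)
x,y=(u.round().astype(int)); a=max(x-75,0);b=max(y-75,0);print(a,b)
cv2.imwrite("pics/card.png",cv2.resize(im[b:y+75,a:x+75],None,fx=4,fy=4,interpolation=cv2.INTER_CUBIC))
```

```text
[401.04909018 200.36550876]
326 125
```

>>> drive_tool:
  rows:
    - {"slide": [-0.89,0.19,0],"twist": [0,0,0.175],"gripper": 1}
    - {"slide": [-0.89,0.19,0],"twist": [0,0,0.175],"gripper": 1}
    - {"slide": [-0.89,0.19,0],"twist": [0,0,0.175],"gripper": 1}
    - {"slide": [-0.89,0.19,0],"twist": [0,0,0.175],"gripper": 1}

```text
time_s: 1.85
eef_pos: [0.4606, 0.1069, 0.2508]
ee_rot: [179.9, 0.1, 74.7]
contact_force: [0.1, 0.0, -0.2]
finger_gap: 0.0856
finger_force: 0.0
```

>>> drive_tool:
  rows:
    - {"slide": [-0.88,0.3,0],"twist": [0,0,0.218],"gripper": 1}
    - {"slide": [-0.88,0.3,0],"twist": [0,0,0.218],"gripper": 1}
    - {"slide": [-0.88,0.3,0],"twist": [0,0,0.218],"gripper": 1}
    - {"slide": [-0.88,0.3,0],"twist": [0,0,0.218],"gripper": 1}

```text
time_s: 2.25
eef_pos: [0.4691, -0.0325, 0.251]
ee_rot: [179.9, 0.0, 49.6]
contact_force: [0.3, 0.8, 0.8]
finger_gap: 0.0852
finger_force: 0.0
```

>>> drive_tool:
  rows:
    - {"slide": [-0.66,0.46,0.2],"twist": [0,0,0.175],"gripper": 1}
    - {"slide": [-0.66,0.46,0.2],"twist": [0,0,0.175],"gripper": 1}
    - {"slide": [-0.66,0.46,0.2],"twist": [0,0,0.175],"gripper": 1}
    - {"slide": [-0.66,0.46,0.2],"twist": [0,0,0.175],"gripper": 1}

```text
time_s: 2.65
eef_pos: [0.4575, -0.1503, 0.2199]
ee_rot: [-180.0, 0.1, 29.8]
contact_force: [-0.3, 1.0, 0.6]
finger_gap: 0.0855
finger_force: 0.0
```

>>> drive_tool:
  rows:
    - {"slide": [-0.47,0.45,0.4],"twist": [0,0,0.065],"gripper": 1}
    - {"slide": [-0.47,0.45,0.4],"twist": [0,0,0.065],"gripper": 1}
    - {"slide": [-0.47,0.45,0.4],"twist": [0,0,0.065],"gripper": 1}
    - {"slide": [-0.47,0.45,0.4],"twist": [0,0,0.065],"gripper": 1}

```text
time_s: 3.05
eef_pos: [0.4303, -0.2418, 0.1594]
ee_rot: [-179.9, 0.1, 22.6]
contact_force: [0.8, 0.7, 0.0]
finger_gap: 0.0855
finger_force: 0.0
```

Run:
```python
from h import *
c=cal("wrist"); im=ctrl.snapshot("wrist"); cv2.imwrite("pics/raw_tw.png",im); np.savez("tw.npz",**c)
cv2.imwrite("pics/tw.png",cv2.resize(im,None,fx=1.42,fy=1.42,interpolation=cv2.INTER_CUBIC));o=ctrl.observe();print(o["eef_pos"],o["ee_rot"],o["q"].round())
```

```text
[ 0.43152449 -0.24061284  0.16035416] [-1.79941854e+02  2.85520744e-02  2.26962453e+01] [-20.  -0.  47. 110.   0.  70. -41.]
```

View pics/tw.png

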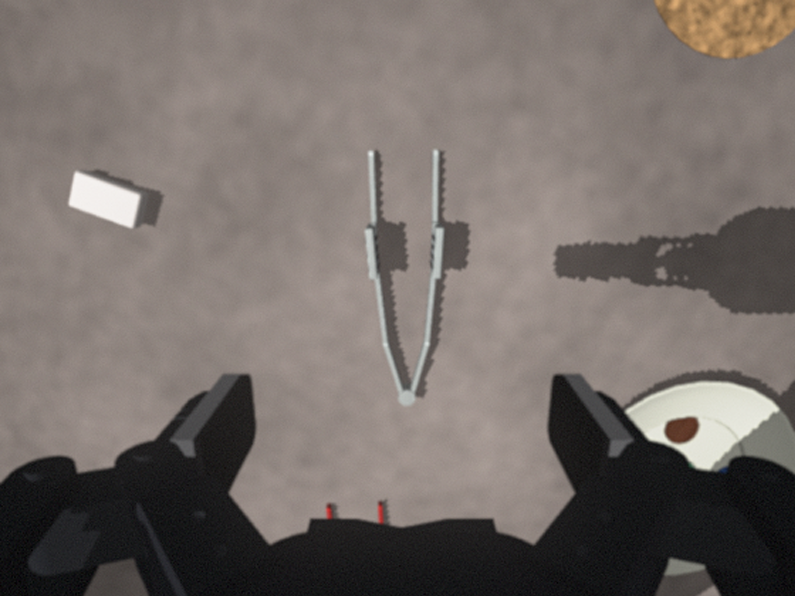

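View pics/card.png

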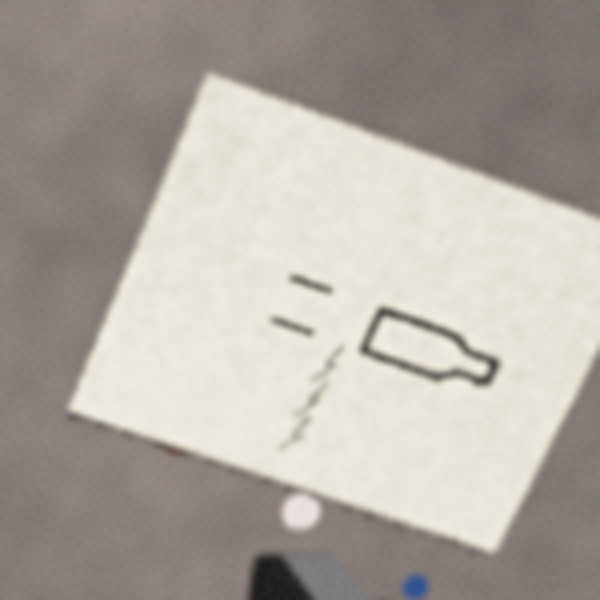

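The tweezers' tips are at (373,152) and (436,152), the plate tops span rows 228–277 at columns 370 and 439, and the pivot is at (406,397). In the card crop the bottle sketch is confirmed, with ticks at (312,284) and (294,326).

Run:
```python
from h import *
from plan import plan
c=dict(np.load("card.npz")); t=on(c,(np.array([[312,284],[294,326]])+.5)/4-.5+[326,125],.003); print("ticks",t.round(4).tolist(),np.linalg.norm(t[0]-t[1]),"mid",t.mean(0))
d=t[0]-t[1]; print("card yaw",np.degrees(np.arctan2(d[1],d[0]))-90)
cr=on(c,(np.array([[210,73],[70,411],[495,551]])+.5)/4-.5+[326,125],.003); e=cr[2]-cr[1];print("edge",np.degrees(np.arctan2(e[1],e[0])),np.linalg.norm(e),np.linalg.norm(cr[0]-cr[1]))
c=dict(np.load("tw.npz")); f=lambda p,z:on(c,(np.array(p,float)+.5)/1.42-.5,z)
tip=f([[373,152],[436,152]],.01); pv=f([[406,397]],.01)[0]; pl=f([[371,228],[374,277],[440,228],[434,277]],.026)
m=tip.mean(0); a=m-pv; print("tips",tip.round(4).tolist(),np.linalg.norm(tip[0]-tip[1]),"pivot-tips",np.linalg.norm(a)); yaw=np.degrees(np.arctan2(a[1],a[0]));print("yaw",yaw,"platemid",pl.mean(0),"from tips",m-a/np.linalg.norm(a)*.06, "width",np.linalg.norm((pl[0]+pl[1]-pl[2]-pl[3])/2))
P=m-a/np.linalg.norm(a)*.06; 
plan([[P[0],P[1],.08,yaw],[P[0],P[1],.016,yaw]])
```

```text
ticks [[0.5742, 0.2147, 0.003], [0.5709, 0.201, 0.003]] 0.014056996429885213 mid [0.57251101 0.20786436 0.003     ]
card yaw -13.624734543606337
edge -14.402433911033052 0.1501067585712482 0.11089707993000743
tips [[0.4895, -0.1986, 0.01], [0.5044, -0.2343, 0.01]] 0.03865767348168467 pivot-tips 0.16584682538905587
yaw 23.061498942385644 platemid [ 0.44184515 -0.23956058  0.026     ] from tips [ 0.44177466 -0.23992821  0.01      ] width 0.03950918809836127
slide [0.065, 0.023, 0.536] twist [-0.001, 0.0, -0.003] mm 81 deg 0
slide [0.0, -0.001, 0.426] twist [0.0, 0.0, -0.0] mm 64 deg 0
```

>>> drive_tool:
  rows:
    - {"slide": [0.065,0.023,0.536],"twist": [0,0,-0.003],"gripper": 1}
    - {"slide": [0.065,0.023,0.536],"twist": [0,0,-0.003],"gripper": 0.5}
    - {"slide": [0.065,0.023,0.536],"twist": [0,0,-0.003],"gripper": 0.5}
    - {"slide": [0.065,0.023,0.536],"twist": [0,0,-0.003],"gripper": 0.5}
  grip_force: 40

```text
time_s: 3.5
eef_pos: [0.4421, -0.2408, 0.0811]
ee_rot: [180.0, -0.0, 23.0]
contact_force: [0.1, 1.1, 1.1]
finger_gap: 0.064
finger_force: 0.0
```

>>> drive_tool:
  rows:
    - {"slide": [0,0,0.2],"twist": [0,0,0],"gripper": 0.5}
    - {"slide": [0,0,0.35],"twist": [0,0,0],"gripper": 0.5}
    - {"slide": [0,0,0.46],"twist": [0,0,0],"gripper": 0.5}
    - {"slide": [0,0,0.46],"twist": [0,0,0],"gripper": 0.5}
    - {"slide": [0,0,0.46],"twist": [0,0,0],"gripper": 0.5}

```text
time_s: 4.0
eef_pos: [0.4424, -0.2427, 0.0133]
ee_rot: [179.9, -0.2, 22.9]
contact_force: [-0.5, -0.5, -0.0]
finger_gap: 0.0641
finger_force: 0.0
```

Run:
```python
from h import *
im=ctrl.snapshot("wrist"); cv2.imwrite("pics/g1.png",cv2.resize(im,None,fx=1.42,fy=1.42,interpolation=cv2.INTER_CUBIC));o=ctrl.observe();print(o["eef_pos"],o["ee_rot"],o["finger_gap"],o["contact_force"])
```

```text
[ 0.44249704 -0.24297071  0.01341004] [179.8977064   -0.18115752  22.85377241] 0.06376575897210303 [ 0.08702554 -0.2374635  -0.40473691]
```

View pics/g1.png

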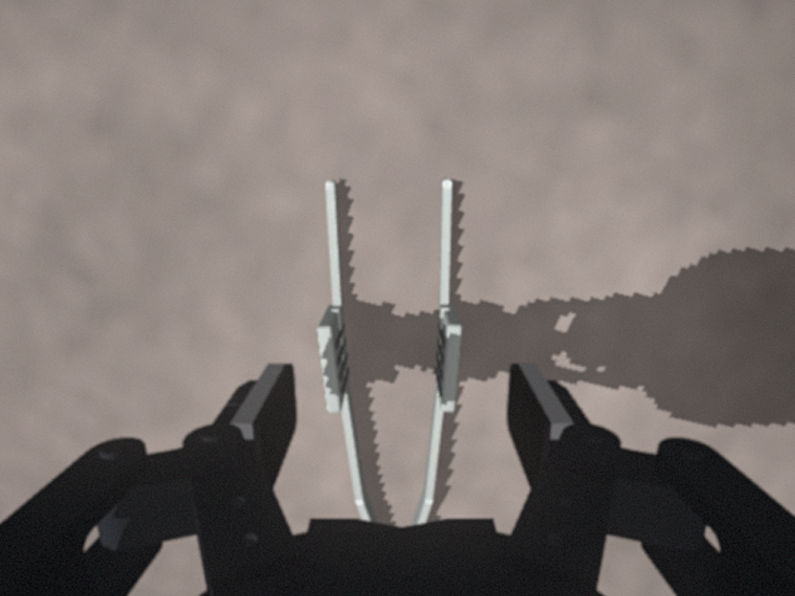

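The tweezers sit about 3–4 mm left of the jaws' centre: tips at columns 331/447, mid 389, against a jaw centre of 401. I'll check the fore-aft alignment numerically.

Run:
```python
from h import *
from scipy.spatial.transform import Rotation as R
c=cal("wrist");o=ctrl.observe();Q=R.from_euler("xyz",o["ee_rot"],degrees=True);P=o["eef_pos"]
for x in(-.011,.011):
  for z in(.0,-.03): print(x,z,((proj(c,[P+Q.apply([x,y,z]) for y in(-.032,.032)])+.5)*1.42).round(0).tolist())
f=lambda p,z:Q.inv().apply(on(c,(np.array(p,float)+.5)/1.42-.5,z)-P).round(4).tolist()
print("tips in tool",f([[331,182],[447,181]],.01)); print("plate tops",f([[323,330],[333,408],[456,328],[449,408]],.026))
```

```text
-0.011 0.0 [[314.0, 383.0], [487.0, 383.0]]
-0.011 -0.03 [[298.0, 426.0], [503.0, 426.0]]
0.011 0.0 [[311.0, 327.0], [490.0, 327.0]]
0.011 -0.03 [[293.0, 360.0], [507.0, 361.0]]
tips in tool [[0.0613, -0.0232, 0.0036], [0.0616, 0.0159, 0.0036]]
plate tops [[0.0142, -0.0254, -0.0126], [-0.0144, -0.0232, -0.0127], [0.0149, 0.0186, -0.0125], [-0.0144, 0.0171, -0.0126]]
```

>>> drive_tool:
  rows:
    - {"slide": [0,-0.023,0],"twist": [0,0,0],"gripper": 0.5}
    - {"slide": [0,-0.023,0],"twist": [0,0,0],"gripper": 0.2}
    - {"slide": [0,-0.023,0],"twist": [0,0,0],"gripper": 0}
    - {"slide": [0,-0.023,0],"twist": [0,0,0],"gripper": 0}
    - {"slide": [0,-0.023,0],"twist": [0,0,0],"gripper": 0}

```text
time_s: 4.55
eef_pos: [0.4391, -0.2397, 0.0114]
ee_rot: [180.0, -0.0, 22.8]
contact_force: [0.1, -0.8, 0.1]
finger_gap: 0.0427
finger_force: 0.0
```

Run:
```python
from h import *
im=ctrl.snapshot("wrist"); cv2.imwrite("pics/g2.png",cv2.resize(im,None,fx=1.42,fy=1.42,interpolation=cv2.INTER_CUBIC));o=ctrl.observe();print(o["eef_pos"],o["ee_rot"],o["finger_gap"],o["finger_force"],o["contact_force"])
```

```text
[ 0.43913486 -0.23968139  0.01133716] [ 1.79998136e+02 -4.50091243e-03  2.27877359e+01] 0.04253592811738449 0.0 [-1.12026608 -0.59718929  0.31482987]
```

View pics/g2.png

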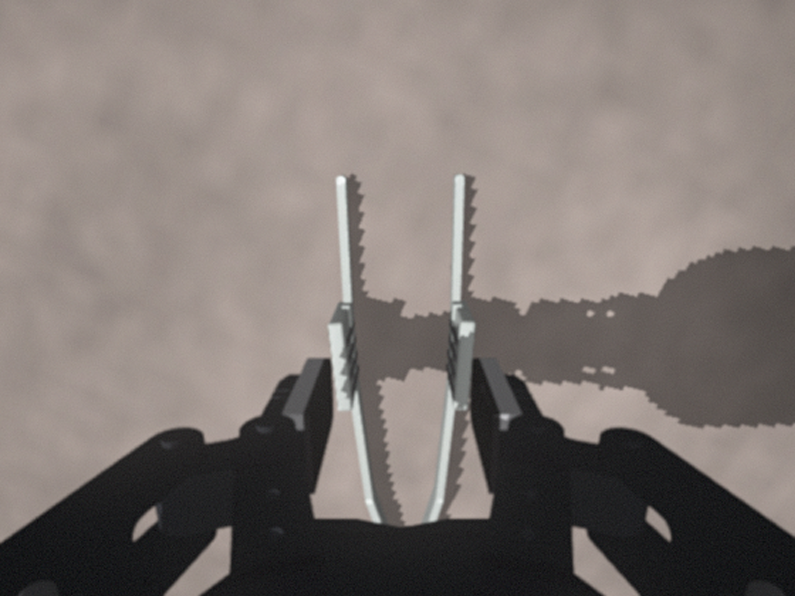

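No contact force, and the jaws have closed to 42.5 mm, less than the plates' width, with the tips unmoved. In the picture the fingertips look about 30 mm behind the reported TCP, so they are above the plates. I'll reopen and go down in small steps while watching the force.

>>> drive_tool:
  rows:
    - {"slide": [0,0,0],"twist": [0,0,0],"gripper": 0.45}
    - {"slide": [0,0,0],"twist": [0,0,0],"gripper": 0.45}
    - {"slide": [0,0,0.013],"twist": [0,0,0],"gripper": 0.45}
    - {"slide": [0,0,0.027],"twist": [0,0,0],"gripper": 0.45}
    - {"slide": [0,0,0.027],"twist": [0,0,0],"gripper": 0.45}

```text
time_s: 5.1
eef_pos: [0.4388, -0.2395, 0.0069]
ee_rot: [-180.0, 0.0, 22.8]
contact_force: [0.0, 1.2, -0.4]
finger_gap: 0.0618
finger_force: 0.0
```

>>> drive_tool:
  rows:
    - {"slide": [0,0,0.013],"twist": [0,0,0],"gripper": 0.45}
    - {"slide": [0,0,0.027],"twist": [0,0,0],"gripper": 0.45}
    - {"slide": [0,0,0.027],"twist": [0,0,0],"gripper": 0.45}

```text
time_s: 5.4
eef_pos: [0.4388, -0.2395, 0.0029]
ee_rot: [-180.0, 0.0, 22.8]
contact_force: [-0.3, -0.3, -0.2]
finger_gap: 0.062
finger_force: 0.0
```

>>> drive_tool:
  rows:
    - {"slide": [0,0,0.015],"twist": [0,0,0],"gripper": 0.45}
    - {"slide": [0,0,0.03],"twist": [0,0,0],"gripper": 0.45}
    - {"slide": [0,0,0.03],"twist": [0,0,0],"gripper": 0.45}

```text
time_s: 5.7
eef_pos: [0.4389, -0.2395, -0.0016]
ee_rot: [-180.0, 0.0, 22.8]
contact_force: [-0.3, 0.5, 0.8]
finger_gap: 0.062
finger_force: 0.0
```

>>> drive_tool:
  rows:
    - {"slide": [0,0,0.015],"twist": [0,0,0],"gripper": 0.45}
    - {"slide": [0,0,0.03],"twist": [0,0,0],"gripper": 0.45}
    - {"slide": [0,0,0.03],"twist": [0,0,0],"gripper": 0.45}

```text
time_s: 6.0
eef_pos: [0.4389, -0.2395, -0.0061]
ee_rot: [-180.0, 0.0, 22.8]
contact_force: [0.5, 0.4, -1.4]
finger_gap: 0.0621
finger_force: 0.0
```

>>> drive_tool:
  rows:
    - {"slide": [0,0,0.02],"twist": [0,0,0],"gripper": 0.45}
    - {"slide": [0,0,0.04],"twist": [0,0,0],"gripper": 0.45}
    - {"slide": [0,0,0.055],"twist": [0,0,0],"gripper": 0.45}
    - {"slide": [0,0,0.055],"twist": [0,0,0],"gripper": 0.45}

```text
time_s: 6.4
eef_pos: [0.4388, -0.2395, -0.0145]
ee_rot: [-180.0, 0.0, 22.8]
contact_force: [-0.6, -0.5, -0.3]
finger_gap: 0.062
finger_force: 0.0
```

>>> drive_tool:
  rows:
    - {"slide": [0,0,0.015],"twist": [0,0,0],"gripper": 0.45}
    - {"slide": [0,0,0.03],"twist": [0,0,0],"gripper": 0.45}
    - {"slide": [0,0,0.045],"twist": [0,0,0],"gripper": 0.45}
    - {"slide": [0,0,0.045],"twist": [0,0,0],"gripper": 0.45}

```text
time_s: 6.8
eef_pos: [0.4389, -0.2395, -0.0211]
ee_rot: [-180.0, 0.0, 22.8]
contact_force: [-0.4, 0.9, 0.0]
finger_gap: 0.0619
finger_force: 0.0
```

Run:
```python
from h import *
im=ctrl.snapshot("wrist"); cv2.imwrite("pics/g3.png",cv2.resize(im,None,fx=1.42,fy=1.42,interpolation=cv2.INTER_CUBIC));o=ctrl.observe();print(o["eef_pos"],o["ee_rot"],o["finger_gap"],o["finger_force"],o["contact_force"])
```

```text
[ 0.43897845 -0.23958803 -0.02097317] [-1.79988420e+02  1.67148263e-02  2.27920587e+01] 0.062089917505805836 0.0 [-0.04052641  0.11888103  0.24098116]
```

View pics/g3.png

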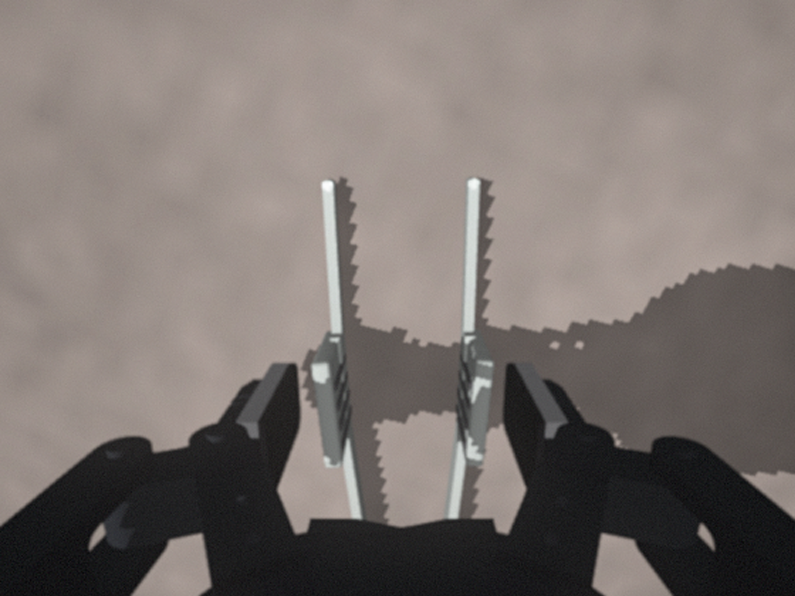

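The fingertips are now beside the plates at about 8 mm height, and the tweezers are centred (plates at columns 315–492, jaws 298–505). Closing gently.

>>> drive_tool:
  rows:
    - {"slide": [0,0,0],"twist": [0,0,0],"gripper": 0.15}
    - {"slide": [0,0,0],"twist": [0,0,0],"gripper": 0.0}
    - {"slide": [0,0,0],"twist": [0,0,0],"gripper": -0.1}
    - {"slide": [0,0,0],"twist": [0,0,0],"gripper": -0.1}
    - {"slide": [0,0,0],"twist": [0,0,0],"gripper": -0.1}
  grip_force: 40

```text
time_s: 7.35
eef_pos: [0.4401, -0.2401, -0.0198]
ee_rot: [179.9, -0.1, 22.8]
contact_force: [-0.9, 0.1, 7.5]
finger_gap: 0.0389
finger_force: 9.7
```

>>> drive_tool:
  rows:
    - {"slide": [0,0,0],"twist": [0,0,0],"gripper": -0.2}
    - {"slide": [0,0,0],"twist": [0,0,0],"gripper": -0.25}
    - {"slide": [0,0,0],"twist": [0,0,0],"gripper": -0.25}
    - {"slide": [0,0,0],"twist": [0,0,0],"gripper": -0.25}

```text
time_s: 7.75
eef_pos: [0.4408, -0.2408, -0.0192]
ee_rot: [179.9, -0.1, 22.8]
contact_force: [0.3, -0.5, 9.3]
finger_gap: 0.0322
finger_force: 13.3
```

Run:
```python
from h import *
c=cal("wrist");np.savez("g4.npz",**c)
im=ctrl.snapshot("wrist"); cv2.imwrite("pics/g4.png",cv2.resize(im,None,fx=1.42,fy=1.42,interpolation=cv2.INTER_CUBIC));o=ctrl.observe();print(o["eef_pos"],o["ee_rot"],o["finger_gap"],o["finger_force"],o["contact_force"])
# tip search: bright columns in a row near tips
g=im.min(2)
for r in (132,136,142): print(r,np.where(g[r]>170)[0].tolist())
```

```text
[ 0.44084073 -0.2408667  -0.0192222 ] [ 1.79855166e+02 -1.46116130e-01  2.27791899e+01] 0.03229897811156862 13.28061193227768 [-1.02315926 -0.40260965  8.02925269]
132 [253, 254, 255, 256, 257, 258, 259, 260, 261, 301, 302, 303, 304, 305, 306, 307, 308, 309]
136 [253, 254, 255, 256, 257, 258, 259, 260, 302, 303, 304, 305, 306, 307, 308, 309]
142 [253, 254, 255, 256, 257, 258, 259, 260, 302, 303, 304, 305, 306, 307, 308, 309]
```

>>> drive_tool:
  rows:
    - {"slide": [0,0,-0.05],"twist": [0,0,0],"gripper": -0.25}
    - {"slide": [0,0,-0.15],"twist": [0,0,0],"gripper": -0.25}
    - {"slide": [0,0,-0.4],"twist": [0,0,0],"gripper": -0.25}
    - {"slide": [0,0,-0.6],"twist": [0,0,0],"gripper": -0.25}
    - {"slide": [0,0,-0.6],"twist": [0,0,0],"gripper": -0.25}

```text
time_s: 8.3
eef_pos: [0.4421, -0.2411, 0.0737]
ee_rot: [179.8, -0.4, 22.8]
contact_force: [0.4, 0.3, -0.4]
finger_gap: 0.0323
finger_force: 11.1
```

Run:
```python
from h import *
c=cal("wrist")
im=ctrl.snapshot("wrist"); cv2.imwrite("pics/g5.png",cv2.resize(im,None,fx=1.42,fy=1.42,interpolation=cv2.INTER_CUBIC));o=ctrl.observe();print(o["eef_pos"],o["ee_rot"],o["finger_gap"],o["finger_force"],o["contact_force"],o["q"].round())
c4=dict(np.load("g4.npz")); p=on(c4,[[257,128],[305.3,128]],.01); print("gap before lift",np.linalg.norm(p[0]-p[1]))
```

```text
[ 0.44079209 -0.24005183  0.07159507] [179.8880147   -0.26311906  22.80535548] 0.032493492454009 11.07459470629692 [-0.2905614   0.50255433 -1.6786101 ] [-19.   8.  49. 115.  -8.  60. -35.]
gap before lift 0.018687281939279255
```

View pics/g5.png

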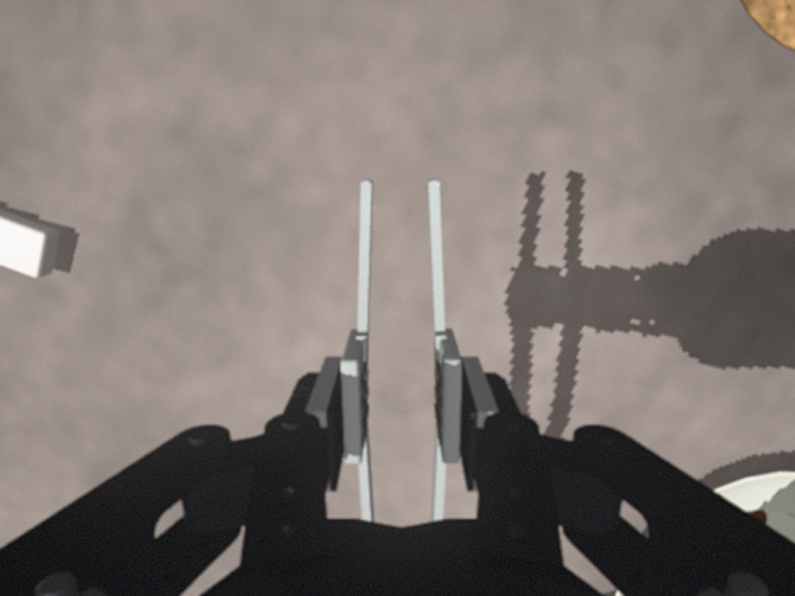

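The tweezers are held and level, with tips at (367,183) and (434,183) and a gap near 18.7 mm. Squeezing to 14 mm, then carrying them over.

>>> drive_tool:
  rows:
    - {"slide": [0,0,-0.1],"twist": [0,0,0],"gripper": -0.28}
    - {"slide": [0,0,-0.2],"twist": [0,0,0],"gripper": -0.3}
    - {"slide": [0,0,-0.27],"twist": [0,0,0],"gripper": -0.318}
    - {"slide": [0,0,-0.27],"twist": [0,0,0],"gripper": -0.318}
    - {"slide": [0,0,-0.27],"twist": [0,0,0],"gripper": -0.318}

```text
time_s: 8.85
eef_pos: [0.4387, -0.2393, 0.1091]
ee_rot: [-180.0, 0.0, 22.8]
contact_force: [-0.1, 0.6, -1.1]
finger_gap: 0.0291
finger_force: 13.3
```

```bash
cat > tips.py <<'E'
from h import *
from scipy.spatial.transform import Rotation as R
def tips(name,row=(120,150),x=(200,360)):
    c=cal("wrist");o=ctrl.observe();im=ctrl.snapshot("wrist");cv2.imwrite(name,im)
    g=im.min(2); T=im[row[0]:row[1]].min(2)
    Q=R.from_euler("xyz",o["ee_rot"],degrees=True);P=o["eef_pos"]
    m=((g>150)&(cv2.Canny(im,1,1)*0==0)).astype(np.uint8); m[:110]=0;m[190:]=0;m[:,:x[0]]=0;m[:,x[1]:]=0
    n,l,s,_=cv2.connectedComponentsWithStats(m); uv=[]
    for i in sorted(range(1,n),key=lambda i:-s[i,4])[:2]:
        ys,xs=np.where(l==i); y0=ys.min(); uv.append([xs[ys<y0+6].mean(),y0-.5+1.5])
    uv=np.array(sorted(uv)); zt=P[2]+.0192+.010
    return o,c,uv,Q,P,on(c,uv,zt)
E
python3 - <<'E'
from tips import *
from plan import plan
o,c,uv,Q,P,W=tips("pics/g6raw.png"); print(uv.tolist(),o["eef_pos"],o["finger_gap"],o["finger_force"]); t=Q.inv().apply(W-P); print("tips in tool",t.round(4).tolist(),"gap",np.linalg.norm(W[0]-W[1]))
d=W[0]-W[1]; print("tip line normal yaw",np.degrees(np.arctan2(d[1],d[0]))-90)
plan([[.46,-.15,.11,12],[.47,-.05,.11,4],[.48,.05,.11,-4],[.49,.15,.11,-10],[.5144,.2228,.08,-14.4]])
E
```

```text
[[262.39130434782606, 127.0], [298.8085106382979, 127.0]] [ 0.43871427 -0.23926864  0.10906622] 0.02914311520614149 13.273238092660904
tips in tool [[0.0633, -0.0072, -0.0292], [0.0633, 0.0068, -0.0292]] gap 0.014064692339649326
tip line normal yaw 22.809121042848346
slide [0.363, -0.493, -0.007] twist [-0.0, 0.001, 0.094] mm 92 deg 11
slide [0.204, -0.638, 0.0] twist [-0.001, -0.0, 0.07] mm 100 deg 8
slide [0.113, -0.661, -0.0] twist [0.0, -0.0, 0.07] mm 101 deg 8
slide [0.02, -0.669, -0.001] twist [0.0, -0.0, 0.052] mm 100 deg 6
slide [0.076, -0.506, 0.2] twist [0.0, -0.001, 0.039] mm 82 deg 4
```

>>> drive_tool:
  rows:
    - {"slide": [0.12,-0.16,0],"twist": [0,0,0.03],"gripper": -0.318}
    - {"slide": [0.24,-0.33,0],"twist": [0,0,0.06],"gripper": -0.318}
    - {"slide": [0.363,-0.493,0],"twist": [0,0,0.094],"gripper": -0.318}
    - {"slide": [0.363,-0.493,0],"twist": [0,0,0.094],"gripper": -0.318}

```text
time_s: 9.3
eef_pos: [0.4611, -0.1454, 0.1086]
ee_rot: [-179.9, 0.1, 12.3]
contact_force: [-0.4, 1.2, -1.3]
finger_gap: 0.0297
finger_force: 13.3
```

>>> drive_tool:
  rows:
    - {"slide": [0.07,-0.21,0],"twist": [0,0,0.023],"gripper": -0.318}
    - {"slide": [0.14,-0.42,0],"twist": [0,0,0.046],"gripper": -0.318}
    - {"slide": [0.204,-0.638,0],"twist": [0,0,0.07],"gripper": -0.318}
    - {"slide": [0.204,-0.638,0],"twist": [0,0,0.07],"gripper": -0.318}

```text
time_s: 9.7
eef_pos: [0.4703, -0.0458, 0.1087]
ee_rot: [-179.9, 0.1, 4.4]
contact_force: [-0.0, -0.6, -0.5]
finger_gap: 0.0291
finger_force: 13.2
```

>>> drive_tool:
  rows:
    - {"slide": [0.04,-0.22,0],"twist": [0,0,0.023],"gripper": -0.318}
    - {"slide": [0.08,-0.44,0],"twist": [0,0,0.046],"gripper": -0.318}
    - {"slide": [0.113,-0.661,0],"twist": [0,0,0.07],"gripper": -0.318}
    - {"slide": [0.113,-0.661,0],"twist": [0,0,0.07],"gripper": -0.318}

```text
time_s: 10.1
eef_pos: [0.4804, 0.0538, 0.1089]
ee_rot: [-180.0, 0.1, -3.7]
contact_force: [0.3, -0.4, -1.2]
finger_gap: 0.0292
finger_force: 13.2
```

>>> drive_tool:
  rows:
    - {"slide": [0,-0.22,0],"twist": [0,0,0.017],"gripper": -0.318}
    - {"slide": [0.01,-0.44,0],"twist": [0,0,0.034],"gripper": -0.318}
    - {"slide": [0.02,-0.669,0],"twist": [0,0,0.052],"gripper": -0.318}
    - {"slide": [0.02,-0.669,0],"twist": [0,0,0.052],"gripper": -0.318}

```text
time_s: 10.5
eef_pos: [0.4905, 0.1537, 0.109]
ee_rot: [-180.0, 0.0, -9.6]
contact_force: [0.3, -0.3, -1.2]
finger_gap: 0.0294
finger_force: 13.2
```

Run:
```python
from plan import *
o=ctrl.observe();print(o["eef_pos"],o["ee_rot"],o["finger_gap"],o["q"].round());plan([[.512,.2234,.05,-14.4]])
```

```text
[0.49047562 0.15367718 0.10895971] [-1.79968807e+02  3.48019434e-02 -9.61467629e+00] 0.02935774308540848 [ -47.    6.   28.  110.   -3.   64. -117.]
slide [0.064, -0.482, 0.393] twist [-0.0, 0.0, 0.042] mm 94 deg 5
```

>>> drive_tool:
  rows:
    - {"slide": [0.02,-0.16,0.13],"twist": [0,0,0.014],"gripper": -0.318}
    - {"slide": [0.04,-0.32,0.26],"twist": [0,0,0.028],"gripper": -0.318}
    - {"slide": [0.064,-0.482,0.393],"twist": [0,0,0.042],"gripper": -0.318}
    - {"slide": [0.064,-0.482,0.393],"twist": [0,0,0.042],"gripper": -0.318}
    - {"slide": [0.064,-0.482,0.393],"twist": [0,0,0.042],"gripper": -0.318}

```text
time_s: 11.0
eef_pos: [0.5125, 0.2171, 0.0498]
ee_rot: [179.8, 0.0, -14.8]
contact_force: [0.5, -1.1, -0.1]
finger_gap: 0.0296
finger_force: 13.2
```

Run:
```python
from tips import *
c=cal("wrist");o=ctrl.observe();im=ctrl.snapshot("wrist");cv2.imwrite("pics/h1raw.png",im);np.savez("h1.npz",P=o["eef_pos"],rot=o["ee_rot"],**c)
print(o["eef_pos"],o["ee_rot"],o["finger_gap"]); print(proj(c,[[.5742,.2147,.003],[.5709,.201,.003]]))
cv2.imwrite("pics/h1.png",cv2.resize(im[60:210,180:380],None,fx=4,fy=4,interpolation=cv2.INTER_CUBIC))
```

```text
[0.51246516 0.2170543  0.04975357] [ 1.79819626e+02  4.91167500e-02 -1.47715581e+01] 0.029577479550620237
[[260.36749368 125.66788226]
 [283.97183362 125.13507399]]
```

View pics/h1.png

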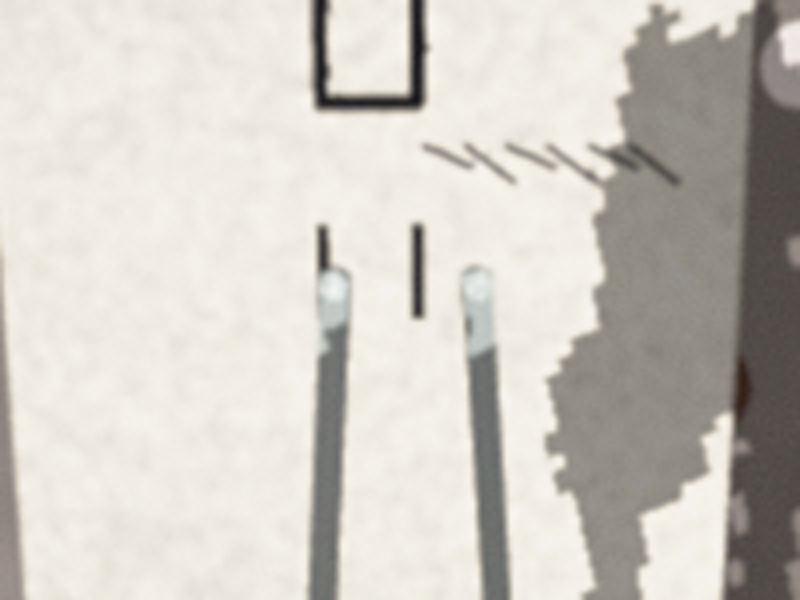

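Ticks show in the crop at (323,271) and (418,271); the tip centres are at (334,284) and (477,284). The wrist is a few mm short in y.

Run:
```python
from tips import *
from plan import plan
d=dict(np.load("h1.npz"));P=d["P"];f=lambda p,z:on(d,(np.array(p,float)+.5)/4-.5+[180,60],z)
tk=f([[323,271],[418,271]],.003);tp=f([[334,284],[477,284]],P[2]+.0292)
Q=R.from_euler("xyz",d["rot"],degrees=True)
print("ticks",tk.round(4).tolist(),np.linalg.norm(tk[0]-tk[1]));print("tips",tp.round(4).tolist(),np.linalg.norm(tp[0]-tp[1]))
yw=lambda v:np.degrees(np.arctan2(v[1],v[0]))-90
print("yaws",yw(tk[0]-tk[1]),yw(tp[0]-tp[1])); e=tk.mean(0)-tp.mean(0); print("err world",e,"tool slide",Q.inv().apply([e[0],e[1],0])/.15)
o=ctrl.observe();print(o["eef_pos"],o["ee_rot"],o["finger_gap"],o["finger_force"])
```

```text
ticks [[0.5732, 0.215, 0.003], [0.5696, 0.2012, 0.003]] 0.014192637300996127
tips [[0.5744, 0.209, 0.079], [0.5709, 0.1956, 0.079]] 0.013835854645120028
yaws -14.810707557952142 -14.776219615313948
err world [-0.00125967  0.00584214 -0.07595357] tool slide [-1.80505350e-02 -3.55190856e-02 -9.63446997e-05]
[0.51301589 0.21679489 0.05059427] [ 1.79895509e+02 -7.03613932e-03 -1.48484872e+01] 0.02965293928212451 13.162983655929565
```

>>> drive_tool:
  rows:
    - {"slide": [-0.018,-0.036,0.06],"twist": [0,0,0],"gripper": -0.318}
    - {"slide": [-0.018,-0.036,0.15],"twist": [0,0,0],"gripper": -0.318}
    - {"slide": [-0.018,-0.036,0.24],"twist": [0,0,0],"gripper": -0.318}
    - {"slide": [-0.018,-0.036,0.3],"twist": [0,0,0],"gripper": -0.318}
    - {"slide": [-0.018,-0.036,0.3],"twist": [0,0,0],"gripper": -0.318}

```text
time_s: 11.55
eef_pos: [0.51, 0.224, 0.0037]
ee_rot: [179.8, 0.1, -14.8]
contact_force: [-0.6, -1.3, -1.4]
finger_gap: 0.0295
finger_force: 13.2
```

>>> drive_tool:
  rows:
    - {"slide": [0,0,0],"twist": [0,0,0],"gripper": -0.318}
    - {"slide": [0,0,0],"twist": [0,0,0],"gripper": -0.318}
    - {"slide": [0,0,0],"twist": [0,0,0],"gripper": -0.318}

```text
time_s: 11.85
eef_pos: [0.512, 0.2253, 0.0064]
ee_rot: [-179.9, -0.0, -14.8]
contact_force: [-0.6, 0.9, -0.3]
finger_gap: 0.0295
finger_force: 13.2
```

Run:
```python
from tips import *
c=cal("wrist");o=ctrl.observe();im=ctrl.snapshot("wrist");np.savez("h2.npz",P=o["eef_pos"],rot=o["ee_rot"],**c)
print(o["eef_pos"],o["ee_rot"],o["finger_gap"],o["finger_force"],o["contact_force"])
cv2.imwrite("pics/h2.png",cv2.resize(im[60:210,180:380],None,fx=4,fy=4,interpolation=cv2.INTER_CUBIC))
```

```text
[0.51196903 0.22529344 0.00637036] [-1.79947093e+02 -4.84234607e-02 -1.47901692e+01] 0.02949689765656148 13.169456273317337 [-0.64958912  0.94517338 -0.28885532]
```

View pics/h2.png

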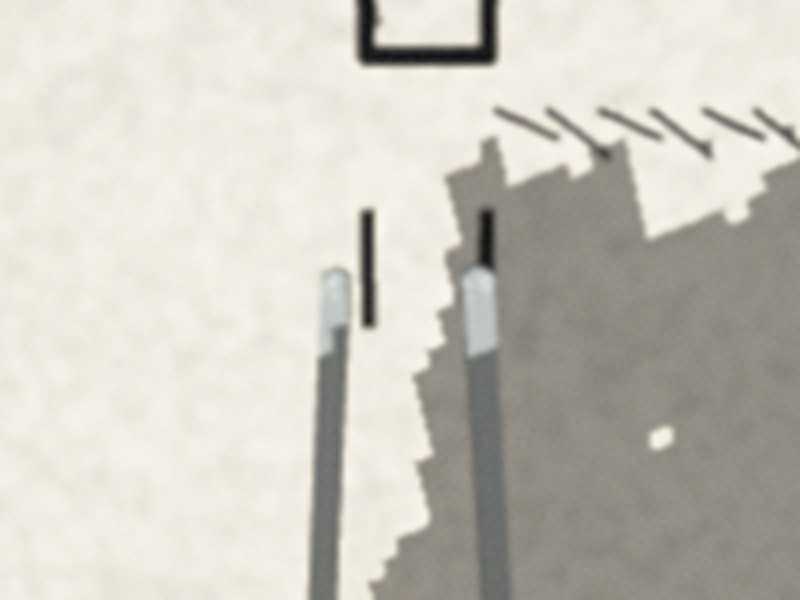

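Ticks are at (368,268) and (486,268), tips at (334,283) and (479,283). The tips are now slightly too far left.

Run:
```python
from tips import *
d=dict(np.load("h2.npz"));P=d["P"];f=lambda p,z:on(d,(np.array(p,float)+.5)/4-.5+[180,60],z)
tk=f([[368,268],[486.5,268]],.003);tp=f([[334,283],[479,283]],P[2]+.0292)
Q=R.from_euler("xyz",d["rot"],degrees=True)
print("ticks",tk.round(4).tolist(),np.linalg.norm(tk[0]-tk[1]));print("tips",tp.round(4).tolist(),np.linalg.norm(tp[0]-tp[1]))
e=tk.mean(0)-tp.mean(0); print("err world",e,"tool slide",Q.inv().apply([e[0],e[1],0])/.15)
for i in range(2):
    o=ctrl.observe();print(o["eef_pos"],o["dq"].round(2)); ctrl.snapshot("top")
```

```text
ticks [[0.5732, 0.2149, 0.003], [0.5696, 0.2012, 0.003]] 0.01412922796261412
tips [[0.574, 0.217, 0.0356], [0.5704, 0.2034, 0.0356]] 0.014040573981755336
err world [-0.00073116 -0.00220964 -0.03257036] tool slide [-9.52375476e-04  1.54872104e-02 -1.51059149e-05]
[0.5118991  0.22529058 0.00635108] [ 0.05 -0.01  0.04  0.13  0.01  0.03  0.01]
[0.51180119 0.22525077 0.00626966] [-0.03  0.06  0.    0.17 -0.02  0.03 -0.06]
```

>>> drive_tool:
  rows:
    - {"slide": [-0.001,0.015,0.016],"twist": [0,0,0],"gripper": -0.318}
    - {"slide": [-0.001,0.015,0.016],"twist": [0,0,0],"gripper": -0.318}
    - {"slide": [-0.001,0.015,0.016],"twist": [0,0,0],"gripper": -0.318}
    - {"slide": [-0.001,0.015,0.016],"twist": [0,0,0],"gripper": -0.318}
    - {"slide": [-0.001,0.015,0.016],"twist": [0,0,0],"gripper": -0.318}

```text
time_s: 12.5
eef_pos: [0.5107, 0.223, 0.0034]
ee_rot: [-180.0, -0.0, -14.8]
contact_force: [0.6, 0.4, -0.5]
finger_gap: 0.0291
finger_force: 13.2
```

>>> drive_tool:
  rows:
    - {"slide": [0,0,0],"twist": [0,0,0],"gripper": -0.318}
    - {"slide": [0,0,0],"twist": [0,0,0],"gripper": -0.318}
    - {"slide": [0,0,0],"twist": [0,0,0],"gripper": -0.318}
    - {"slide": [0,0,0],"twist": [0,0,0],"gripper": -0.318}

```text
time_s: 12.9
eef_pos: [0.5107, 0.2229, 0.0034]
ee_rot: [-180.0, -0.0, -14.8]
contact_force: [-0.2, 0.5, -0.3]
finger_gap: 0.0294
finger_force: 13.2
```

Run:
```python
from tips import *
c=cal("wrist");o=ctrl.observe();im=ctrl.snapshot("wrist");P=o["eef_pos"]
print(P,o["ee_rot"],o["finger_gap"],o["finger_force"],o["time_s"])
cr=im[60:210,180:380]; g=cv2.cvtColor(cr,cv2.COLOR_BGR2GRAY)
m=(cr.max(2)<70).astype(np.uint8); n,l,s,ce=cv2.connectedComponentsWithStats(m)
for i in range(1,n):
    if s[i,4]>8: print("dark",s[i].tolist(),ce[i].round(1).tolist())
for r in (55,57,59): print(r,g[r,70:140].tolist())
tkw=np.array([[.5732,.2149,.003],[.5696,.2012,.003]]); print("ticks proj crop",(proj(c,tkw)-[180,60]).round(1).tolist())
# tips fixed in the image at crop (334,283)/4,(479,283)/4
tp=on(c,(np.array([[334,283],[479,283]])+.5)/4-.5+[180,60],P[2]+.0292); print("tips",tp.round(4).tolist(),"err",(tkw.mean(0)-tp.mean(0)).round(4))
```

```text
[0.51072678 0.22290128 0.00337439] [-1.79997220e+02 -1.26113770e-03 -1.47939559e+01] 0.029392257985050057 13.166971206665039 12.9
dark [84, 0, 34, 14, 169] [100.6, 9.1]
dark [85, 52, 2, 15, 28] [85.5, 59.0]
dark [115, 52, 3, 15, 44] [116.0, 58.8]
55 [240, 240, 238, 237, 237, 238, 238, 237, 236, 233, 232, 233, 231, 197, 122, 51, 46, 118, 199, 240, 241, 239, 237, 236, 237, 237, 239, 238, 239, 237, 237, 234, 236, 234, 235, 235, 238, 240, 230, 176, 142, 140, 138, 125, 82, 39, 19, 41, 89, 130, 138, 139, 139, 140, 141, 140, 138, 138, 134, 136, 135, 135, 131, 137, 135, 137, 139, 139, 138, 141]
57 [238, 238, 234, 234, 234, 235, 233, 234, 232, 233, 235, 234, 233, 199, 124, 52, 46, 116, 201, 237, 240, 235, 235, 233, 235, 234, 236, 237, 238, 238, 235, 235, 235, 234, 233, 234, 235, 237, 230, 192, 150, 140, 141, 125, 82, 37, 20, 45, 86, 129, 140, 138, 137, 142, 140, 138, 138, 137, 132, 135, 132, 133, 135, 136, 137, 136, 140, 138, 139, 143]
59 [235, 234, 233, 233, 231, 233, 233, 234, 233, 233, 233, 235, 238, 217, 138, 61, 48, 115, 197, 235, 237, 235, 234, 233, 234, 233, 234, 235, 236, 234, 236, 234, 235, 235, 234, 233, 234, 235, 238, 229, 178, 143, 136, 130, 80, 38, 20, 41, 87, 126, 139, 138, 137, 138, 138, 139, 139, 135, 138, 133, 137, 137, 139, 139, 137, 138, 139, 136, 139, 140]
ticks proj crop [[85.8, 65.8], [116.1, 65.7]]
tips [[0.5728, 0.2147, 0.0326], [0.5692, 0.2011, 0.0326]] err [ 0.0004  0.0001 -0.0296]
```

```bash
python3 -c "
from cell import ctrl
print(ctrl.job_done())"
```

```text
the job is handed in; nothing more can be done
None
```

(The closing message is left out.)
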